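Find the release notch behind the wall and press its key

TASK

The marking fixture (the long low aluminium housing on the bench) has a steel ledge behind its front wall, and somewhere along that ledge a hidden notch with a release key inside. Find the notch, which can be felt by running the shut fingertips along the ledge, and press the key in it fully down; it stays down by itself. Grasp nothing, and leave the small things standing on and round the fixture where they are.

Things in the scene. Friction and masses are not known exactly. Their poses are not given: they have to be found in the camera images.
- housing: Marking fixture, fixed: aluminium, 60 mm (x) by 368 mm (y), 56 mm high. Origin: centre of its underside, on the bench; z up, y along its length, x away from the robot (turned by up to 15 degrees). Front wall: x -30 to -12 mm; end caps: y 80 to 184 and -184 to -80 mm; all 56 mm high. Between the caps, behind the wall, lies the ledge.
- ledge_mid (a point): Middle of the ledge's top, 42 mm above the bench, at x 7.5, y 0 of the housing, same axes. Flat plain steel, x -19 to 19 mm from here, y -80 to 80 mm, open to the back. One notch, 46 mm wide along y, is cut across its whole width, open upward and to the back; its centre is anywhere from y -50 to 50 mm and not given.
- key (a joint): Travel of the release key, a flat steel block 34 mm (x) by 40 mm (y) that fills the bottom of the notch. 0: up, its top 8 mm below the ledge's; it moves straight down to a stop at 0.008 m (top 16 mm below the ledge's). About 3 N moves it; no spring, it stays where it is pushed.
- pin_top (a point): Top of the telltale, a steel pin 10 mm across in the top of the right-hand (-y) end cap, at x 0, y -132 mm of the housing. It stands 2.5 mm out of the cap while the key is up and rises by 1.5 times the key's travel, to 14.5 mm out when the key is fully down. It only indicates.
- bush_4_mid (a point): Centre of a steel bush, a ring 38 mm across and 28 mm high, standing loose on top of the left-hand (+y) end cap. Leave alone.
- loupe_mid (a point): Centre of a black loupe, 37 mm across, 33 mm high, loose on the bench in front of the fixture. Leave alone.
- marker_2_mid (a point): Centre of a marker pen, 132 mm long, 14 mm high, loose on the bench in front of the fixture. Leave alone.
- bush_5_mid (a point): Centre of a small plain bush, a ring 30 mm across, 22 mm high, loose on the bench behind the fixture. Leave alone.
- usb_stick_mid (a point): Centre of a memory stick, 54 mm long, 8 mm high, loose on the bench behind the fixture. Leave alone.

How it is judged:
At the end, for the whole second after the job is handed in: The release key is down by more than 6.2 of its 8 mm and stays there by itself, and each of the five small loose things lies within 20 mm of where it stood (value of joint key above 0.0062 m and not (distance of bush_4_mid from where it was at the start of the episode above 0.02 m) and not (distance of loupe_mid from where it was at the start of the episode above 0.02 m) and not (distance of marker_2_mid from where it was at the start of the episode above 0.02 m) and not (distance of bush_5_mid from where it was at the start of the episode above 0.02 m) and not (distance of usb_stick_mid from where it was at the start of the episode above 0.02 m)); the robot touches nothing.
It fails at once if the steel bush is lifted more than 10 mm, or carried or pushed more than 20 mm from its place (distance of bush_4_mid from where it was at the start of the episode above 0.02 m or height (world z) of bush_4_mid above 0.08 m).
It fails at once if the loupe is lifted more than 10 mm, or carried or pushed more than 20 mm from its place (distance of loupe_mid from where it was at the start of the episode above 0.02 m or height (world z) of loupe_mid above 0.0265 m).
It fails at once if the marker pen is lifted more than 10 mm, or carried or pushed more than 20 mm from its place (distance of marker_2_mid from where it was at the start of the episode above 0.02 m or height (world z) of marker_2_mid above 0.017 m).
It fails at once if the small bush is lifted more than 10 mm, or carried or pushed more than 20 mm from its place (distance of bush_5_mid from where it was at the start of the episode above 0.02 m or height (world z) of bush_5_mid above 0.021 m).
It fails at once if the memory stick is lifted more than 10 mm, or carried or pushed more than 20 mm from its place (distance of usb_stick_mid from where it was at the start of the episode above 0.02 m or height (world z) of usb_stick_mid above 0.014 m).
It also fails if it takes over 38 s, if anything falls off the work surface, if the arm or the gripper's body presses on something with over 40 N, if the wrist force passes 120 N, or if a joint passes its speed limit or range.

ROBOT

A 6-joint arm with a two-finger parallel gripper is mounted at the origin on a cart in front of the work surface, level with it; the furniture and walls round the work are solid. World frame = base frame: x ahead of the robot, y to its left, z up, the work surface at z = 0. Lengths are in m, angles in rad, forces in N, time in s.
With the tool pointing down it reaches from about 0.375 to 0.975 m from the base axis. Payload 3.8 kg.
Tool frame: the origin (TCP) lies midway between the tips of the shut fingers; the grasp point (between the pads) lies 19 mm behind it; z points along the fingers, y is the direction in which the jaws open and shut (so a half turn about z gives the same grasp; the last joint's range is limited). The gripper opens to 85 mm and grips with 20 to 120 N. Pads are 22 mm wide; open, the fingers measure 114 mm over their backs; the gripper's body (76 mm by 85 mm) begins 54 mm behind the grasp point. The pads swing forward as they close: fully open they stand 13 mm farther back than shut.
Start: joints at [1.309, 0.264, 1.604, -0, 1.274, -0.037], TCP at [0.15, 0.658, 0.231] pointing down, gripper open.
Joint ranges: [-2.63, 2.63], [-0.94, 2.18], [0.31, 2.57], [-1.31, 4.45], [0, 2.66], [-2.55, 2.55]. Speed limits (rad/s): [2.57, 2.57, 3.14, 3.14, 3.14, 3.14].

INTERFACE

Orientations are given as a rotation vector (axis times angle).
In Python, from workcell import bot gives the robot as it stands.
- The arm moves only by the tool drive_tool, never from a script. Its argument "deltas" is a list of rows, each an object with "hand": the opening, from 0 (shut) to 1 (fully open); "offset": the shift along the world's x, y, z in cm, a list of three; "angular": the turn, a rotation vector about the world's x, y, z in degrees, a list of three. A call has 1 to 8 rows; each row is the pose to reach, as a shift and turn from the pose commanded when the call began; what a row does not reach only later rows make up. A row lasts 1/8 s, in which the tool goes at most 62.5 mm and 10.7 degrees, less where a joint would pass 70% of its speed; a pose out of reach is approached as far as the arm can. A call with a gripper value outside its range is refused whole. The fingers move at their own pace and stop on an object; "force" is the grip in N (left out, the last holds). Time passes only in rows, so rows that repeat a pose let the fingers close. It gives the time, the measured TCP pose, the force and the opening at its end, in the units of the state.
- bot.read_state(): the state, without advancing time (a new reading comes with each control period).
- bot.read_camera(name): name is "side" or "top"; returns a dict with "frame" (420x560x3 uint8, blue, green, red), "mtx" (3x3 intrinsics, pixels), "R" (3x3) and "t" (3): a world point X has camera coordinates R X + t. Camera axes: x right, y down, z forward; pixel columns grow to the right and rows downward; lengths in m; the calibration is good to about 2 mm. A picture is of the moment at which its call begins. There is no depth.
- bot.finish_job(): hands the job in, once; it reports no verdict.
The state is a dict: "time": time; "q": joint angles; "joint_vel": joint speeds; "joint_torque": joint torques, N m; "tool_pos": TCP position; "tcp_rot": TCP orientation; "wrist_force": force on the tool from outside, world axes, zero at the start; "torque": the same for the moment, N m; "width": opening from 0.0 (shut) to 1.0 (fully open).
Only numpy, scipy, OpenCV 4.12 (cv2) and the standard library are available. Lean on these libraries where they do the work, as an engineer would, in place of code of your own. Each camera call takes 0.05 s, during which the arm holds its last target. There are 200 camera calls.

## Working session

There is one attempt and no reset: what is moved stays moved. The work goes in short steps, Python scripts to look and compute and a tool call to move; the robot and the scene stay as the last step left them, time stands still between calls to the robot, and variables do not carry over. Pictures are saved under pics/ and viewed, about 8 in all and at most 12, crops included, and the job is handed in when it is done.

Besides the shell and the picture viewer there is one more tool, called after "Call:" by a JSON object that holds its "method" and its "body", one argument or row to a line. drive_tool: Moves the arm, as the interface text tells. Its arguments: {"type":"object","properties":{"deltas":{"type":"array"},"force":{"type":"number"}},"required":["deltas"]}

```bash
mkdir -p pics
python3 - <<'E'
from workcell import bot
import cv2,numpy as np,pickle
d={}
for n in("top","side"):
    c=bot.read_camera(n);d[n]=c
    cv2.imwrite(f"pics/{n}0.png",c["frame"]);print(n,c["mtx"].tolist(),np.round(c["R"],3).tolist(),np.round(c["t"],3).tolist())
pickle.dump(d,open("c0.pkl","wb"))
s=bot.read_state();print(s)
E
```

```text
top [[525.4612624950389, 0.0, 284.4699374041425], [0.0, 525.4612624950389, 214.52015814616814], [0.0, 0.0, 1.0]] [[0.015, -1.0, 0.007], [-0.99, -0.016, -0.142], [0.142, -0.005, -0.99]] [0.167, 0.539, 0.869]
side [[408.84436674271444, 0.0, 285.99674111653235], [0.0, 408.84436674271444, 209.700069656771], [0.0, 0.0, 1.0]] [[0.919, -0.394, 0.006], [-0.255, -0.606, -0.753], [0.3, 0.691, -0.658]] [-0.413, 0.299, 0.614]
{'time': 0.1, 'q': array([ 1.30908111e+00,  2.64706542e-01,  1.60523009e+00,  3.11913741e-06,
        1.27368279e+00, -3.68910338e-02]), 'joint_vel': array([ 0.00159521, -0.00375376, -0.00388369,  0.00112837, -0.00099459,
       -0.00136022]), 'joint_torque': array([-4.80589188e-04, -5.16707253e+01, -3.68588448e+01, -8.07560082e-05,
        6.30637369e-03,  5.41509536e-06]), 'tool_pos': array([0.15030779, 0.65738567, 0.23007112]), 'tcp_rot': array([-0.3523768 , -3.12145998,  0.00314722]), 'wrist_force': array([ 0.38450543, -0.84570147, -0.94276262]), 'torque': array([ 0.00292706, -0.03073752,  0.00651209]), 'width': 1.0006189037768707}
```

View pics/top0.png

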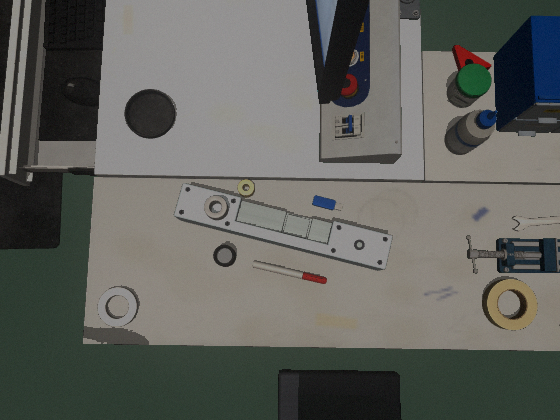

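View pics/side0.png

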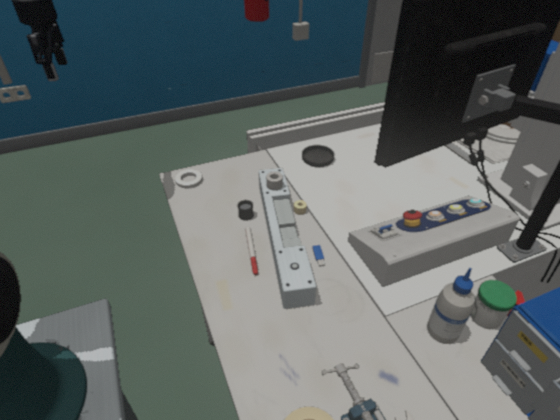

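The top view shows the housing from about (180,200) to (389,250), with a bush on the left cap at (216,207) and the pin at (359,244). The loupe is at (225,254), the pen at (290,272), the small bush at (246,187) and the stick at (326,202). A possible notch outline shows at about (284–310, 213–238). I'll enlarge the housing and fit its pose.

```bash
cat > h.py <<'E'
import numpy as np,cv2
def proj(c,P):
    return cv2.projectPoints(np.asarray(P,float).reshape(-1,3),cv2.Rodrigues(np.asarray(c["R"]))[0],np.asarray(c["t"],float),np.asarray(c["mtx"]),None)[0].reshape(-1,2)
def back(c,uv,z):
    M=np.asarray(c["R"]);o=-M.T@c["t"];d=M.T@np.linalg.inv(c["mtx"])@[uv[0],uv[1],1]
    return o+d*(z-o[2])/d[2]
E
python3 - <<'E'
from h import *
import pickle
d=pickle.load(open("c0.pkl","rb"));c=d["top"]
for n,uv,z in [("LB",(186,183),.056),("RB",(392,235),.056),("RF",(386,268),.056),("LF",(177,217),.056),("pin",(359,244),.0585),("bush4",(216,207),.084),("loupe",(225,254),.033),("pen0",(254,264),.01),("pen1",(326,280),.01),("bush5",(246,187),.022),("usb",(326,202),.008),("n1",(286,222),.042),("n2",(309,229),.042)]:
    print(n,np.round(back(c,uv,z),4))
im=c["frame"][170:280,165:405]
cv2.imwrite("pics/crop.png",cv2.resize(im,None,fx=3.3,fy=3.3,interpolation=cv2.INTER_CUBIC))
E
```

```text
LB [0.5852 0.3435 0.056 ]
RB [ 0.5018 -0.0065  0.056 ]
RF [0.4463 0.0043 0.056 ]
LF [0.5266 0.3562 0.056 ]
pin [0.4855 0.0496 0.0585]
bush4 [0.5403 0.2875 0.084 ]
loupe [0.467  0.2758 0.033 ]
pen0 [0.4518 0.2269 0.01  ]
pen1 [0.4258 0.1005 0.01  ]
bush5 [0.5866 0.2436 0.022 ]
usb [0.5644 0.1008 0.008 ]
n1 [0.5228 0.1722 0.042 ]
n2 [0.5114 0.1326 0.042 ]
```

View pics/crop.png

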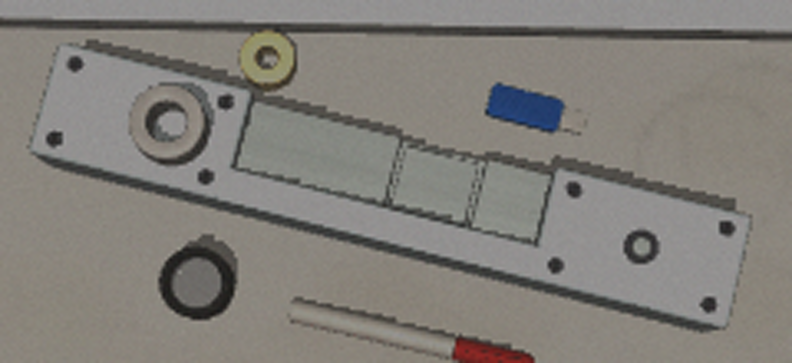

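The notch is plainly visible in the crop (390–478, 140–225): 45 mm wide, centre at world ≈(0.518, 0.151), housing y ≈ -23 mm. The housing is turned about -13°, and the jaws already line up with it. I'll go above the notch with the fingers shut and confirm it by touch.

Call:
{"method": "drive_tool", "body": {
  "deltas": [
    {"hand":0,"offset":[3,-4,0],"angular":[0,0,0]},
    {"hand":0,"offset":[6.5,-9,0],"angular":[0,0,0]},
    {"hand":0,"offset":[10,-13.8,0],"angular":[0,0,0]},
    {"hand":0,"offset":[13.5,-18.6,0],"angular":[0,0,0]},
    {"hand":0,"offset":[17,-23.4,0],"angular":[0,0,0]},
    {"hand":0,"offset":[20.5,-28.2,0],"angular":[0,0,0]},
    {"hand":0,"offset":[24,-33,0],"angular":[0,0,0]},
    {"hand":0,"offset":[26,-36,0],"angular":[0,0,0]}
  ]
}}

```text
time: 1.1
tool_pos: [0.4114, 0.2956, 0.2309]
tcp_rot: [-0.355, -3.121, 0.001]
wrist_force: [-0.6, 0.3, -0.8]
width: -0.0
```

Call:
{"method": "drive_tool", "body": {
  "deltas": [
    {"hand":0,"offset":[2.5,-3.5,-1],"angular":[0,0,0]},
    {"hand":0,"offset":[5,-7,-2],"angular":[0,0,0]},
    {"hand":0,"offset":[7.5,-10.5,-4],"angular":[0,0,0]},
    {"hand":0,"offset":[9.5,-13,-6],"angular":[0,0,0]},
    {"hand":0,"offset":[10.8,-14.6,-8],"angular":[0,0,0]},
    {"hand":0,"offset":[10.8,-14.6,-10],"angular":[0,0,0]},
    {"hand":0,"offset":[10.8,-14.6,-12],"angular":[0,0,0]},
    {"hand":0,"offset":[10.8,-14.6,-12],"angular":[0,0,0]}
  ]
}}

```text
time: 2.1
tool_pos: [0.5164, 0.1514, 0.1089]
tcp_rot: [-0.352, -3.117, 0.003]
wrist_force: [-0.6, -0.0, -0.7]
width: -0.003
```

Run:
```python
from workcell import bot
from h import *
s=bot.read_state();print(s["time"],s["tool_pos"],s["tcp_rot"],s["wrist_force"],s["width"])
c=bot.read_camera("side");im=cv2.resize(c["frame"][130:310,200:380],None,fx=3.3,fy=3.3,interpolation=cv2.INTER_CUBIC)
p=proj(c,s["tool_pos"])[0];print(p,(p-[200,130])*3.3)
cv2.imwrite("pics/s1.png",im)
```

```text
2.1 [0.51637417 0.15135951 0.10893624] [-3.52271184e-01 -3.11687901e+00  2.78318407e-03] [-0.60215619 -0.02080422 -0.71198152] -0.002591815511692562
[287.64955716 206.64449164] [289.24353861 252.92682242]
```

View pics/s1.png

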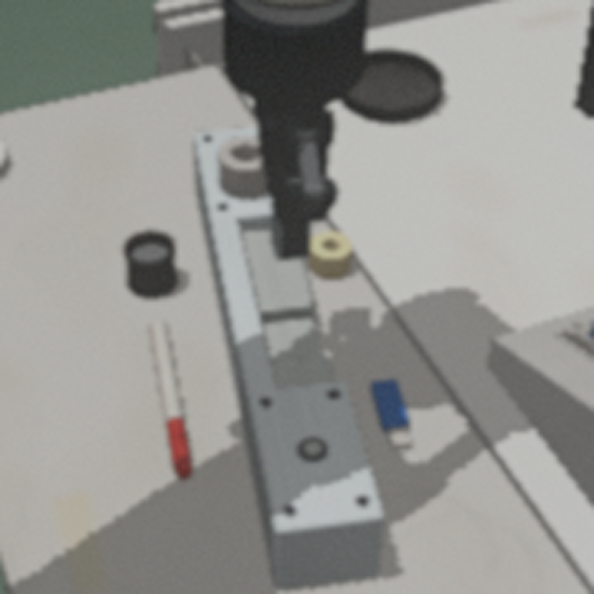

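The side view shows the shut tips at crop (290,252), as projected, with everything undisturbed. Next I descend to just above the ledge, then step down slowly.

Call:
{"method": "drive_tool", "body": {
  "deltas": [
    {"hand":0,"offset":[0,0,-2],"angular":[0,0,0]},
    {"hand":0,"offset":[0,0,-4],"angular":[0,0,0]},
    {"hand":0,"offset":[0,0,-5.5],"angular":[0,0,0]},
    {"hand":0,"offset":[0,0,-6.2],"angular":[0,0,0]},
    {"hand":0,"offset":[0,0,-6.5],"angular":[0,0,0]},
    {"hand":0,"offset":[0,0,-6.8],"angular":[0,0,0]},
    {"hand":0,"offset":[0,0,-7.0],"angular":[0,0,0]},
    {"hand":0,"offset":[0,0,-7.0],"angular":[0,0,0]}
  ]
}}

```text
time: 3.15
tool_pos: [0.5185, 0.152, 0.0414]
tcp_rot: [0.352, 3.122, 0.0]
wrist_force: [0.1, -0.5, 0.6]
width: -0.001
```

Call:
{"method": "drive_tool", "body": {
  "deltas": [
    {"hand":0,"offset":[0,0,-0.2],"angular":[0,0,0]},
    {"hand":0,"offset":[0,0,-0.4],"angular":[0,0,0]},
    {"hand":0,"offset":[0,0,-0.5],"angular":[0,0,0]},
    {"hand":0,"offset":[0,0,-0.5],"angular":[0,0,0]}
  ]
}}

```text
time: 3.65
tool_pos: [0.5183, 0.152, 0.0361]
tcp_rot: [-0.352, -3.121, 0.0]
wrist_force: [0.4, 0.0, -1.0]
width: 0.002
```

The tips are now 6 mm below the ledge top with no force, so they are in the notch. Next I press the key.

Call:
{"method": "drive_tool", "body": {
  "deltas": [
    {"hand":0,"offset":[0,0,-0.2],"angular":[0,0,0]},
    {"hand":0,"offset":[0,0,-0.4],"angular":[0,0,0]},
    {"hand":0,"offset":[0,0,-0.6],"angular":[0,0,0]},
    {"hand":0,"offset":[0,0,-0.8],"angular":[0,0,0]},
    {"hand":0,"offset":[0,0,-0.8],"angular":[0,0,0]}
  ]
}}

```text
time: 4.28
tool_pos: [0.5187, 0.1521, 0.0282]
tcp_rot: [0.352, 3.121, 0.0]
wrist_force: [1.2, -0.2, 1.7]
width: 0.002
```

Call:
{"method": "drive_tool", "body": {
  "deltas": [
    {"hand":0,"offset":[0,0,-0.1],"angular":[0,0,0]},
    {"hand":0,"offset":[0,0,-0.2],"angular":[0,0,0]},
    {"hand":0,"offset":[0,0,-0.3],"angular":[0,0,0]},
    {"hand":0,"offset":[0,0,-0.3],"angular":[0,0,0]}
  ]
}}

```text
time: 4.78
tool_pos: [0.5187, 0.1521, 0.0261]
tcp_rot: [0.352, 3.122, 0.0]
wrist_force: [-1.3, -0.9, 7.2]
width: -0.003
```

The key is at its stop: z = 26 mm, and the force has risen to 7 N. I'll retract straight up and check the telltale.

Call:
{"method": "drive_tool", "body": {
  "deltas": [
    {"hand":0,"offset":[0,0,1],"angular":[0,0,0]},
    {"hand":0,"offset":[0,0,3],"angular":[0,0,0]},
    {"hand":0,"offset":[0,0,7],"angular":[0,0,0]},
    {"hand":0,"offset":[0,0,12],"angular":[0,0,0]},
    {"hand":0,"offset":[0,0,17],"angular":[0,0,0]},
    {"hand":0,"offset":[0,0,19],"angular":[0,0,0]},
    {"hand":0,"offset":[0,0,19],"angular":[0,0,0]}
  ]
}}

```text
time: 5.65
tool_pos: [0.5198, 0.1523, 0.2177]
tcp_rot: [0.352, 3.117, 0.002]
wrist_force: [0.5, -0.4, 0.3]
width: 0.003
```

Run:
```python
from workcell import bot
from h import *
s=bot.read_state();print(s["time"],s["tool_pos"],s["wrist_force"])
c=bot.read_camera("side");im=cv2.resize(c["frame"][130:310,200:380],None,fx=3.3,fy=3.3,interpolation=cv2.INTER_CUBIC)
for z in(.0585,.0705):print((proj(c,[.4855,.048,z])[0]-[200,130])*3.3)
cv2.imwrite("pics/s2.png",im)
```

```text
5.65 [0.51977782 0.15232238 0.21767415] [ 0.47297108 -0.42589138  0.33776016]
[311.07192874 446.5143305 ]
[311.48648752 432.10962813]
```

View pics/s2.png

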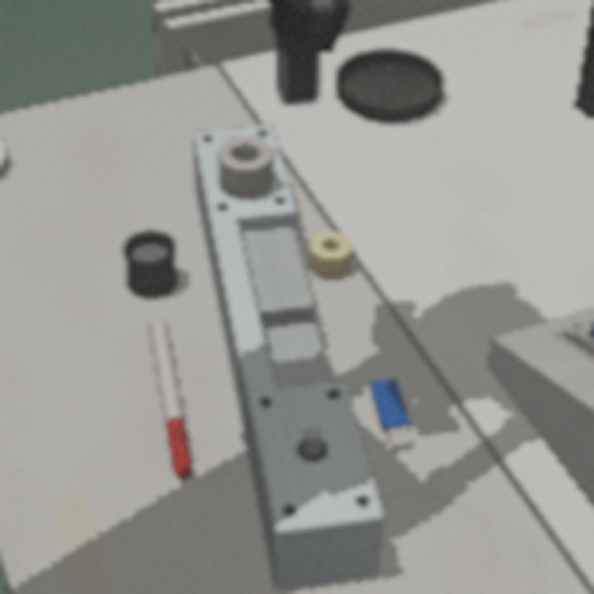

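The pin now stands up, with its top at about crop (313,434). I predicted row 432 for fully down and 446 for up. The loose things are all where they were, and the arm is clear. Handing in.

```bash
python3 -c "
from workcell import bot
print(bot.finish_job())"
```

```text
the job is handed in; nothing more can be done
None
```

The release key is pressed down to its stop and stayed down after I lifted the arm clear. I handed the job in just after 5.7 s of robot time, and no verdict was reported.

- **Finding the notch:** I found it in the top picture, centred about 23 mm toward the robot's right (-y) from the middle of the ledge. I did not run the fingers along the ledge. Instead I lowered the shut fingertips there, and they passed 6 mm below the ledge's top with no force, which confirmed the notch.
- **Pressing the key:** I pressed until the tip reached z = 26 mm, which is the key's fully-down height. The vertical force rose from about 2 N to 7 N there, as expected at the stop.
- **Last checks:** In the side picture the telltale's top is at about row 434; I predicted 432 for fully down and 446 for up. By eye the five loose things look unmoved from the earlier side picture. I did not measure their positions again. No check failed or disagreed.

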